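# Pin back the sprung belt tensioner of a lapping machine

## Robot

A 7-joint arm with a two-finger parallel gripper is mounted at the origin on the work surface. World frame = base frame: x ahead of the robot, y to its left, z up, the work surface at z = 0. Lengths are in m, angles in rad, forces in N, time in s.
With the tool pointing down it reaches from about 0.4 to 0.85 m from the base axis. Payload 4.5 kg.
Tool frame: the origin (TCP) lies at the very end of the fingers, on their centre line; the grasp point (between the pads) lies 19 mm behind it; z points along the fingers, y is the line along which they close (so a half turn about z gives the same grasp; the last joint's range is limited). The gripper opens to 85 mm and grips with 20 to 120 N. Pads are 22 mm wide; open, the fingers measure 114 mm over their backs; the gripper's body (76 mm by 85 mm) begins 54 mm behind the grasp point. The pads swing forward as they close: fully open they stand 13 mm farther back than shut.
Start: joints at [-1.173, 0.689, -0.195, 1.565, 0.157, 0.902, -0.215], TCP at [0.222, 0.584, 0.231] pointing down, gripper open.
Joint ranges: [-3.01, 3.01], [-0.46, 2.08], [-1.47, 1.51], [0.13, 2.56], [-1, 4.14], [0.04, 2.09], [-2.66, 2.66]. Speed limits (rad/s): [2.57, 2.57, 3.14, 3.14, 3.14, 3.14, 3.14].

## Interface

Orientations are given as a unit quaternion [w, x, y, z].
In Python, from workcell import manip gives the robot as it stands.
- The arm moves only by the tool send_rows, never from a script. Its argument "plan" is a list of rows, each a list of 7 numbers: the shift along the tool's x, y, z in shares of 80 cm (1.0 is 80 cm), then the turn, a rotation vector about the tool's x, y, z in shares of 2 rad (1.0 is 2 rad), then the closure, from 0 (fully open) to 1 (shut). In form: [[tx, ty, tz, ax, ay, az, hand], ...]. A call has 1 to 20 rows; each row is the pose to reach, as a shift and turn from the pose commanded when the call began, along the tool's axes at that moment; what a row does not reach only later rows make up. A row lasts 1/8 s, in which the tool goes at most 62.5 mm and 10.7 degrees, less where a joint would pass 70% of its speed; a pose out of reach is approached as far as the arm can. A call with a gripper value outside its range is refused whole. The fingers move at their own pace and stop on an object; the grip force is fixed at half the most. Time passes only in rows, so rows that repeat a pose let the fingers close. It gives the time, the measured TCP pose, the force, the opening and the grip force at its end, in the units of the state.
- manip.get_obs(): the state, without advancing time (a new reading comes with each control period).
- manip.get_image(name): name is "side" or "top" or "wrist"; returns a dict with "image" (420x560x3 uint8, red, green, blue), "range_z" (420x560 float32, m along the optical axis (not along the pixel's ray), 0 where there is no reading), "fovy" (degrees; the focal length in pixels is half the picture's height over the tangent of half this angle, whatever the lens; pixels are square), "cx", "cy" (the principal point, pixels), "xyz" and "orientation" of the camera in the world. Camera axes: x right, y down, z forward; pixel columns grow to the right and rows downward; lengths in m; the calibration is good to about 2 mm. A picture is of the moment at which its call begins.
- manip.sign_off(): hands the job in; it is judged then, once.
The state is a dict: "time": time; "q": joint angles; "joint_vel": joint speeds; "joint_torque": joint torques, N m; "tool_pos": TCP position; "eef_rot": TCP orientation; "force": force on the tool from outside, world axes, zero at the start; "wrist_torque": the same for the moment, N m; "finger_gap": finger opening in m; "grip_force": force on a finger pad.
Only numpy, scipy, OpenCV 4.12 (cv2) and the standard library are available. Lean on these libraries where they do the work, as an engineer would, in place of code of your own. Each camera call takes 0.05 s, during which the arm holds its last target. There are 200 camera calls.

## Task

Lock the belt tensioner of the opened lapping machine back, ready for a new belt: take the red-headed locking pin from its wooden block, put it through the eye of the blue sprung lever, and with the pin swing the lever back against its spring, pressing lightly, until the pin drops into the hole of the steel quadrant beneath. Push it fully home, collar flush on the lever, and let go so that the pin alone holds the lever. Use no great force on the pin, never let the lever fly back, and leave the other things on the bench where they are.

Things in the scene. Friction and masses are not known exactly. Their poses are not given: they have to be found in the camera images.
- machine: Lapping machine, belt deck open, fixed: light grey housing 280 (x) x 380 (y) x 90 mm high; origin under its centre, front (red stop button) to its -x, z up. On the deck: large pulley (radius 52 mm, hub top 147 mm above the bench) at x +60, y +105; small motor pulley (top 140 mm) at x +75, y -125; nearer the front the blue tension lever above a steel quadrant.
- lever_pivot (a point): Point on the lever's vertical pivot axis, 116 mm above the bench. Round this axis, 4 mm under the lever's tail, lies the steel quadrant: a curved bar 30 mm wide, its upper face 102 mm above the bench, with one vertical hole, 12 mm wide and 12 mm deep, at the eye's radius of 90 mm. A pin in the eye but not in that hole stands on the bar, its collar 10 mm above the lever.
- lever_eye (a point): Centre of the mouth of the eye in the lever's tail, on its upper face (116 mm above the bench), 90 mm from the pivot axis. The eye is a vertical round through hole, 12.5 mm wide, in a tail end 32 mm square and 10 mm thick; the tail is 20 mm wide. The lever's other arm carries the jockey wheel (radius 22 mm, top 140 mm above the bench).
- lever (a joint): Swing of the tension lever, rad: 0 at its rest stop, growing CLOCKWISE seen from above, far stop at 1.15. A spring drives it back to 0: about 4 N at the eye at rest, 8 N at 0.8 rad. The eye comes over the quadrant's hole somewhere between 0.5 and 0.9 rad: the quadrant is clamped differently on each machine and its place is not measured, so feel (or look) for the hole.
- pin: Loose locking pin, upright in the wooden block; 68 mm long, about 90 g. Origin at the centre of its lower tip, z along the pin to the head. From the tip: steel shank 10 mm in diameter, tapered over the last 3 mm to 5 mm; collar 22 mm in diameter from 24 to 28 mm; neck; red square grip 18 x 18 mm, sides along the pin's x and y, from 38 to 68 mm.
- pin_tip (a point): Lower tip of the pin (its origin). In the block 6 mm above the bench; locked home 92 mm above it, 24 mm below the lever's upper face. Under the spring's side load, friction in the eye can carry some 5 N, so a pin merely resting in it does not sink into the hole: it takes 6 to 8 N downwards, worked on to the hole's middle.
- block: Wooden block 70 x 70 x 30 mm, fixed, origin at the centre of its underside; the pin stands in its central vertical hole of 12 mm, collar on the block.
- dust_cover: Loose dust cover, turquoise foot and clear bell, 100 mm diameter, 79 mm high, origin under its centre. Leave alone.
- dust_cover_b: A second such dust cover. Leave alone.
- parts_tray: Loose round turquoise parts tray, 96 mm diameter, 14 mm high, origin under its centre. Leave alone.
- tweezers: Loose steel tweezers, 135 mm long along x, 6 mm high. Leave alone.
- blower: Loose black rubber blower, 62 mm diameter, 95 mm high, origin under its centre. Leave alone.
- belt_carton: Loose carton with the new belt, 80 x 110 x 30 mm, origin under its centre. Leave alone.
- lap_disc: Copper-coloured lap taken off the machine, disc of 150 mm diameter, 12 mm thick, origin under its centre. Leave alone.
- nut_dish: Small steel dish, 48 mm diameter, 18 mm high, loose on the machine's deck near its right front corner. Leave alone.

How it is judged:
By the outcome, as a careful person would: the job done as asked, in the order asked, and still so for the second after the job is handed in, with the robot touching nothing.
It also fails if it takes over 72 s, if anything falls off the work surface, if the arm or the gripper's body presses on something with over 40 N, if the wrist force passes 120 N, or if a joint passes its speed limit or range.

## Working session

There is one attempt and no reset: what is moved stays moved. The work goes in short steps, Python scripts to look and compute and a tool call to move; the robot and the scene stay as the last step left them, time stands still between calls to the robot, and variables do not carry over. Pictures are saved under pics/ and viewed, at most 10 in all, crops included, and the job is handed in when it is done.

Besides the shell and the picture viewer there is one more tool, called after ">>>" as name(argument=value, ...), one argument or row to a line, values as JSON. send_rows: Moves the arm, as the interface text tells. Its arguments: {"type":"object","properties":{"plan":{"type":"array"}},"required":["plan"]}

```bash
mkdir -p pics; ls; cat > h.py <<'E'
import numpy as np, cv2
from scipy.spatial.transform import Rotation as R
from workcell import manip
def rot(q): return R.from_quat([q[1],q[2],q[3],q[0]])
def grab(name,fn=None):
    d=manip.get_image(name)
    if fn: cv2.imwrite('pics/'+fn,d['image'][:,:,::-1])
    return d
def cloud(d):
    h,w=d['range_z'].shape; f=h/2/np.tan(np.radians(d['fovy'])/2)
    u,v=np.meshgrid(np.arange(w),np.arange(h)); z=d['range_z']
    P=np.stack([(u-d['cx'])/f*z,(v-d['cy'])/f*z,z],-1)
    return P@rot(d['orientation']).as_matrix().T+np.array(d['xyz'])
def ray(d,u,v,z):
    h=d['range_z'].shape[0]; f=h/2/np.tan(np.radians(d['fovy'])/2)
    r=rot(d['orientation']).apply([(u-d['cx'])/f,(v-d['cy'])/f,1]); o=np.array(d['xyz'])
    return o+r*(z-o[2])/r[2]
E
python3 - <<'E'
from h import *
o=manip.get_obs(); print(o)
for n in ['top','side']:
    d=grab(n,n+'0.png'); print(n,d['fovy'],d['cx'],d['cy'],d['xyz'],d['orientation'],(d['range_z']>0).mean())
    np.save(n+'0.npy',d,allow_pickle=True)
E
```

```text
pics
{'time': 0.0, 'q': array([-1.17321057,  0.69001177, -0.19451725,  1.56637504,  0.15730158,
        0.90252087, -0.21508276]), 'joint_vel': array([ 0.00050382,  0.00069997, -0.00020388, -0.00049359,  0.0002333 ,
        0.00020581, -0.00157773]), 'joint_torque': array([ 4.39810137e-04, -5.39609528e+01, -1.26657609e+00, -1.58542424e+01,
        9.02879314e-03,  9.53001087e-03, -3.19728883e-06]), 'tool_pos': array([0.22219244, 0.58344785, 0.23045855]), 'eef_rot': array([-1.04327144e-04,  1.80837877e-01,  9.83512450e-01, -9.55431783e-04]), 'force': array([ 0.02631369, -0.55023547, -0.04954897]), 'wrist_torque': array([ 0.02632224,  0.01886294, -0.00563392]), 'grip_force': 0.0, 'finger_gap': 0.08529925894280738}
top 49.15227706986296 282.09721330918586 211.62995854682143 [0.42591416 0.00760305 1.23393273] [-0.02546292  0.71313548 -0.69958747  0.03697022] 0.9960969387755102
side 53.41715555006838 277.89406191391885 209.12236331285328 [ 0.16547543 -0.6061152   0.71188052] [-0.4028156   0.88052812 -0.22846665  0.10105845] 0.9960246598639456
```

View pics/top0.png

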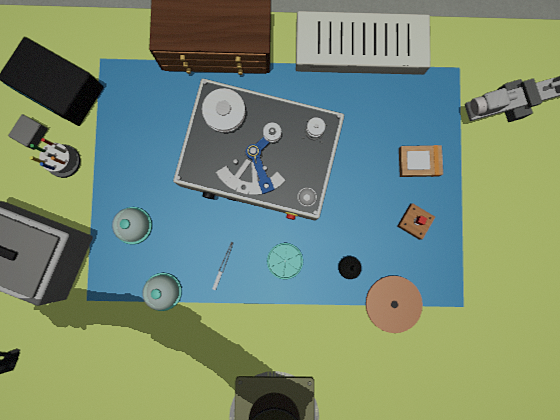

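View pics/side0.png

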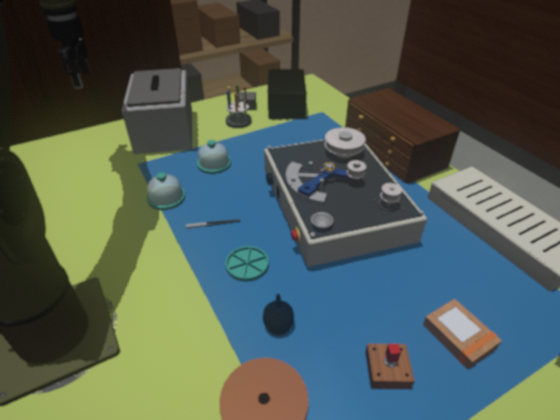

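The top view shows pin at (421,221), pivot at (253,152), eye near (267,186) and the quadrant to its left; image up is +x, image left is +y. Next I'll measure these points and view an enlarged crop.

```bash
python3 - <<'E'
from h import *
d=np.load('top0.npy',allow_pickle=True).item(); im=d['image'];C=cloud(d)
hsv=cv2.cvtColor(im,cv2.COLOR_RGB2HSV)
red=(((hsv[...,0]<5)|(hsv[...,0]>174))&(hsv[...,1]>180)&(hsv[...,2]>90)).astype(np.uint8)
n,l,s,c=cv2.connectedComponentsWithStats(red)
for i in range(1,n):
    if s[i,4]>8: print('red',s[i],c[i],np.median(C[l==i],0),ray(d,*c[i],.074))
blue=((hsv[...,0]>105)&(hsv[...,0]<125)&(hsv[...,1]>120)).astype(np.uint8)
m=blue.copy(); m[:, :200]=0;m[:120]=0;m[205:]=0;m[:,310:]=0
ys,xs=np.nonzero(m&(C[...,2]>.1)); print('lever px',len(xs), C[ys,xs].mean(0))
# block corners
b=((np.abs(C[...,2]-.03)<.006)).astype(np.uint8); b[:,:380]=0;b[:200]=0;b[245:]=0;b[:,450:]=0
cs,_=cv2.findContours(b,0,1); k=max(cs,key=cv2.contourArea); r=cv2.minAreaRect(k);print(r)
print('block',[ray(d,*p,.03)[:2].round(4) for p in cv2.boxPoints(r)],ray(d,*r[0],.03))
print('pivot',C[152,253],ray(d,253,152,.116),'eye',C[186,267],ray(d,267,186,.116))
cv2.imwrite('pics/c1.png',cv2.resize(im[130:210,200:320,::-1],None,fx=6,fy=6,interpolation=cv2.INTER_CUBIC))
E
```

```text
red [ 41 138   4   4  11] [ 42.54545455 139.36363636] [0.69175134 0.57975784 0.12013736] [0.70153024 0.60362881 0.074     ]
red [287 214   8   5  23] [290.34782609 216.52173913] [ 0.51689252 -0.03122637  0.05954427] [ 0.51678822 -0.03148573  0.074     ]
lever px 445 [0.63506014 0.04439294 0.11861146]
((417.17742919921875, 220.8984832763672), (27.379087448120117, 26.61855697631836), 30.465543746948242)
block [array([ 0.5023, -0.319 ]), array([ 0.5639, -0.3551]), array([ 0.5282, -0.4176]), array([ 0.4669, -0.3812])] [ 0.51526268 -0.36822436  0.03      ]
pivot [0.66768949 0.06401035 0.13334688] [0.67150023 0.06489941 0.116     ] eye [0.58941652 0.0287801  0.10282794] [0.58751249 0.02853349 0.116     ]
```

View pics/c1.png

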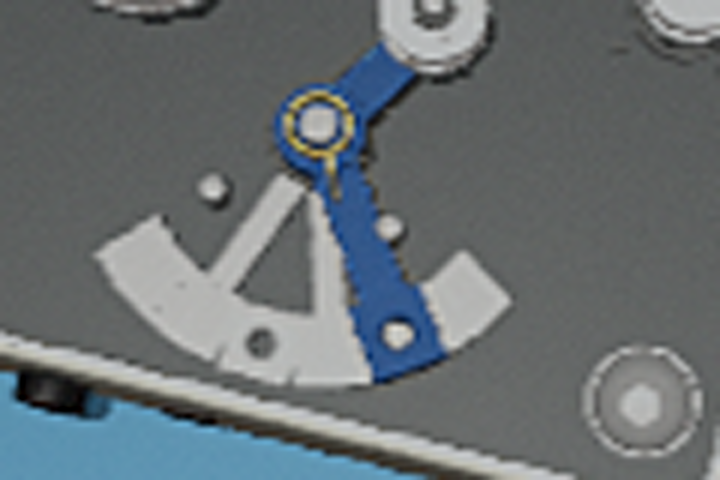

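The crop shows the quadrant hole at (262,343), the eye at (398,333) and the pivot at (320,123). I'll compute their world positions, plus a helper for tool shifts.

```bash
cat >> h.py <<'E'
def shift(p,yaw=None,o=None):
    "tool-frame shift (cm) and z turn so tool y points along world yaw (mod pi)"
    o=o or manip.get_obs(); r=rot(o['eef_rot'])
    s=r.inv().apply(np.array(p)-o['tool_pos'])*100
    out=[s.round(2)]
    y=r.apply([0,1,0]); cur=np.arctan2(y[1],y[0])
    out.append('yaw %.3f'%cur)
    if yaw is not None:
        dz=(yaw-cur+np.pi/2)%np.pi-np.pi/2
        out.append('az %.3f'%-dz)
    return out
E
python3 - <<'E'
from h import *
d=np.load('top0.npy',allow_pickle=True).item(); im=d['image'];C=cloud(d)
f=lambda x,y:((x+.5)/6-.5+200,(y+.5)/6-.5+130)
P=ray(d,*f(320,123),C[150,253][2]);E=ray(d,*f(398,333),.113);H=ray(d,*f(262,343),.102)
print(C[150,253],P,E,H)
for q in (E,H):
    v=(q-P)[:2];print(np.hypot(*v),np.arctan2(v[1],v[0]))
print(im[221,421],C[221,421])
print(shift([.5,.25,.26]),shift([.53,-.37,.26],-.528))
E
```

```text
[0.67358575 0.06434808 0.12907983] [0.67337453 0.06454639 0.12907983] [0.59016686 0.03130378 0.113     ] [0.5864253  0.08769768 0.102     ]
0.08960238439678293 -2.761505585812454
0.08997860874966924 2.881367908401053
[179  61  56] [ 0.51188818 -0.36408398  0.07456171]
[array([-37.83, -21.29,  -2.9 ]), 'yaw 1.207'] [array([-62.69, -78.17,  -2.81]), 'yaw 1.207', 'az -1.406']
```

The manual's scale: shifts go in shares of 80 cm and turns go in shares of 2 rad. Converting my numbers, -78 cm / 80 = -0.975, -58 cm / 80 = -0.725, 0.16 rad / 2 = 0.08.

>>> send_rows(
  plan=[
    [-0.4725,-0.2663,-0.0375,0,0,0,0],
    [-0.4725,-0.2663,-0.0375,0,0,0,0],
    [-0.4725,-0.2663,-0.0375,0,0,0,0],
    [-0.4725,-0.2663,-0.0375,0,0,0,0],
    [-0.4725,-0.2663,-0.0375,0,0,0,0],
    [-0.4725,-0.2663,-0.0375,0,0,0,0],
    [-0.725,-0.975,-0.025,0,0,0.08,0],
    [-0.725,-0.975,-0.025,0,0,0.08,0],
    [-0.725,-0.975,-0.025,0,0,0.08,0],
    [-0.725,-0.975,-0.025,0,0,0.08,0],
    [-0.725,-0.975,-0.025,0,0,0.08,0],
    [-0.725,-0.975,-0.025,0,0,0.08,0],
    [-0.725,-0.975,-0.025,0,0,0.08,0],
    [-0.725,-0.975,-0.025,0,0,0.08,0],
    [-0.725,-0.975,-0.025,0,0,0.08,0],
    [-0.725,-0.975,-0.025,0,0,0.08,0],
    [-0.725,-0.975,-0.025,0,0,0.08,0],
    [-0.725,-0.975,-0.025,0,0,0.08,0],
    [-0.725,-0.975,-0.025,0,0,0.08,0],
  ],
)

```text
time: 2.48
tool_pos: [0.4871, -0.3491, 0.251]
eef_rot: [-0.0, 0.258, 0.966, 0.001]
force: [0.9, 0.5, -0.1]
finger_gap: 0.0854
grip_force: 0.0
```

```bash
python3 - <<'E'
from h import *
d=grab('wrist','w1.png'); np.save('w1.npy',d,allow_pickle=True); o=manip.get_obs()
print(o['time'],o['tool_pos'],o['force'],d['xyz'],d['fovy'],shift([.512,-.364,.26],1.043))
C=cloud(d); im=d['image']; hsv=cv2.cvtColor(im,cv2.COLOR_RGB2HSV)
red=(((hsv[...,0]<6)|(hsv[...,0]>172))&(hsv[...,1]>130)&(abs(C[...,2]-.074)<.006)).astype(np.uint8)
cs,_=cv2.findContours(red,0,1); k=max(cs,key=cv2.contourArea); r=cv2.minAreaRect(k);print(r)
b=np.array([ray(d,*p,.074)[:2] for p in cv2.boxPoints(r)]);e=np.diff(b,axis=0)
print(ray(d,*r[0],.074),np.hypot(*e.T),np.arctan2(e[:,1],e[:,0])%(np.pi/2))
E
```

```text
2.525 [ 0.48731633 -0.34881913  0.25117392] [0.13114563 0.8644458  0.35235425] [ 0.42342362 -0.31121893  0.39409216] 68.40237876243128 [array([-2.9 , -0.09, -0.89]), 'yaw 1.050', 'az 0.007']
((271.42681884765625, 216.34144592285156), (16.896024703979492, 16.233436584472656), 83.6598129272461)
[ 0.51381509 -0.36650426  0.074     ] [0.01757765 0.01937085 0.01786919] [1.16366592 1.15847927 1.16549951]
```

View pics/w1.png

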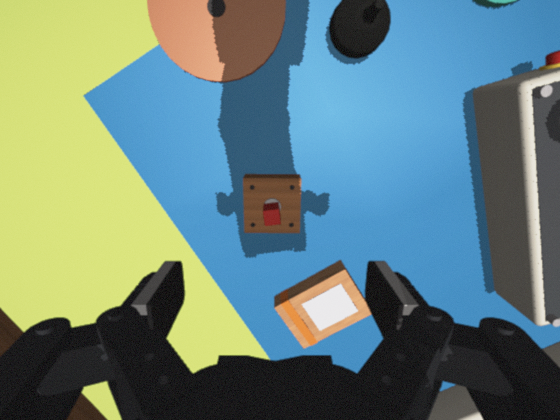

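The wrist view shows the pin head at (271,216), turned about 6° from the block; I'll grip it at yaw 1.16.

To row units: 15 cm / 80 = 0.1875, 13 cm / 80 = 0.1625, -0.11 rad / 2 = -0.055.

>>> send_rows(
  plan=[
    [-0.0388,-0.0025,0.0625,0,0,-0.055,0.3],
    [-0.0388,-0.0025,0.125,0,0,-0.055,0.3],
    [-0.0388,-0.0025,0.1625,0,0,-0.055,0.3],
    [-0.0388,-0.0025,0.1875,0,0,-0.055,0.3],
    [-0.0388,-0.0025,0.1875,0,0,-0.055,0.3],
    [-0.0388,-0.0025,0.1875,0,0,-0.055,0.3],
    [-0.0388,-0.0025,0.1875,0,0,-0.055,0.3],
  ],
)

```text
time: 3.4
tool_pos: [0.5136, -0.3685, 0.1026]
eef_rot: [0.001, 0.205, 0.979, -0.0]
force: [-0.3, 1.1, 0.3]
finger_gap: 0.0598
grip_force: 0.0
```

```bash
python3 - <<'E'
from h import *
d=grab('wrist','w2.png'); o=manip.get_obs()
C=cloud(d); im=d['image']; hsv=cv2.cvtColor(im,cv2.COLOR_RGB2HSV)
red=(((hsv[...,0]<6)|(hsv[...,0]>172))&(hsv[...,1]>130)&(abs(C[...,2]-.074)<.003)).astype(np.uint8)
cs,_=cv2.findContours(red,0,1); k=max(cs,key=cv2.contourArea); r=cv2.minAreaRect(k);print(r)
b=np.array([ray(d,*p,.074)[:2] for p in cv2.boxPoints(r)]);e=np.diff(b,axis=0)
p=ray(d,*r[0],.074);print(p,np.hypot(*e.T),np.arctan2(e[:,1],e[:,0])%(np.pi/2))
print(o['tool_pos'],o['force'],o['finger_gap'],shift([p[0],p[1],.041],1.16))
E
```

```text
((275.5, 242.5), (29.0, 29.0), 90.0)
[ 0.51400279 -0.36651612  0.074     ] [0.0171666  0.01885813 0.01768052] [1.15701114 1.17155203 1.15703753]
[ 0.51345835 -0.3685942   0.10249757] [ 0.41482861 -0.17101689  0.87925362] 0.06011735117695129 [array([0.05, 0.21, 6.15]), 'yaw 1.157', 'az -0.003']
```

To row units: 6.1 cm / 80 = 0.0763, 5 cm / 80 = 0.0625.

>>> send_rows(
  plan=[
    [0,0.0025,0.0375,0,0,0,0.3],
    [0,0.0025,0.0625,0,0,0,0.3],
    [0,0.0025,0.0763,0,0,0,0.3],
    [0,0.0025,0.0763,0,0,0,0.5],
    [0,0.0025,0.0763,0,0,0,1],
    [0,0.0025,0.0763,0,0,0,1],
    [0,0.0025,0.0763,0,0,0,1],
    [0,0.0025,0.0763,0,0,0,1],
    [0,0.0025,0.0763,0,0,0,1],
  ],
)

```text
time: 4.58
tool_pos: [0.5141, -0.367, 0.0412]
eef_rot: [0.001, 0.205, 0.979, -0.0]
force: [-0.6, -0.4, 6.7]
finger_gap: 0.0175
grip_force: 59.1
```

To row units: 39.5 cm / 80 = 0.4938, 37.5 cm / 80 = 0.4688, -0.44 rad / 2 = -0.22.

>>> send_rows(
  plan=[
    [0,0,-0.05,0,0,0,1],
    [0,0,-0.125,0,0,0,1],
    [0,0,-0.2,0,0,0,1],
    [0,0,-0.25,0,0,0,1],
    [0.0375,0.125,-0.25,0,0,-0.075,1],
    [0.0625,0.2,-0.25,0,0,-0.15,1],
    [0.075,0.275,-0.25,0,0,-0.22,1],
    [0.0875,0.35,-0.25,0,0,-0.22,1],
    [0.1,0.425,-0.25,0,0,-0.22,1],
    [0.1125,0.4688,-0.25,0,0,-0.22,1],
    [0.1125,0.4938,-0.25,0,0,-0.22,1],
    [0.1125,0.4938,-0.225,0,0,-0.22,1],
    [0.1125,0.4938,-0.2,0,0,-0.22,1],
    [0.1125,0.4938,-0.2,0,0,-0.22,1],
    [0.1125,0.4938,-0.2,0,0,-0.22,1],
    [0.1125,0.4938,-0.2,0,0,-0.22,1],
  ],
)

```text
time: 6.58
tool_pos: [0.5905, 0.0312, 0.2012]
eef_rot: [0.001, -0.013, 1.0, 0.0]
force: [0.2, -0.4, -1.0]
finger_gap: 0.0174
grip_force: 61.0
```

```bash
python3 - <<'E'
from h import *
d=grab('wrist','w3.png'); np.save('w3.npy',d,allow_pickle=True); o=manip.get_obs()
d2=grab('side','s3.png'); np.save('s3.npy',d2,allow_pickle=True)
print(o['time'],o['tool_pos'],o['force'],o['finger_gap'],shift([.590,.031,.2],1.6))
cv2.imwrite('pics/w3b.png',d['image'][120:420,80:480,::-1].repeat(2,0).repeat(2,1))
E
```

```text
6.625 [0.59045496 0.03124968 0.20113985] [ 0.09162981  0.03808441 -1.2109289 ] 0.017397048883542158 [array([ 0.04, -0.02,  0.1 ]), 'yaw 1.597', 'az -0.003']
```

View pics/w3b.png

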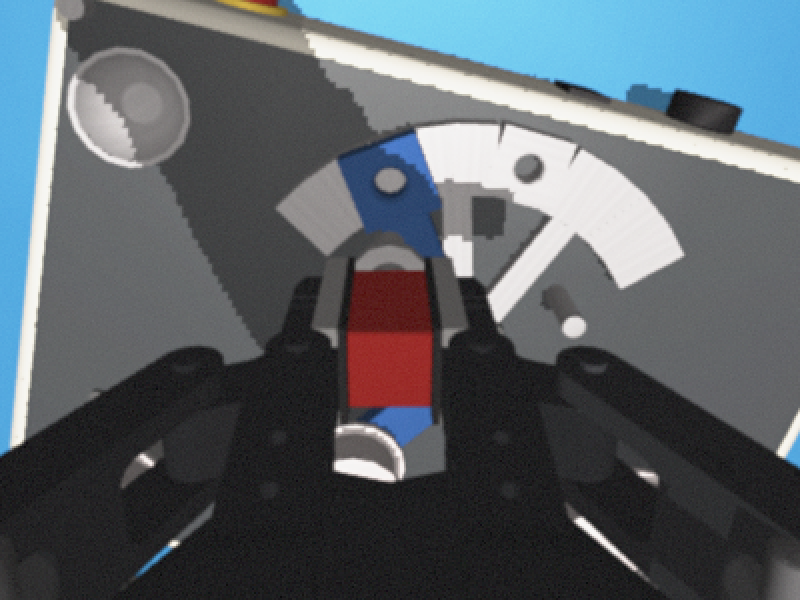

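The wrist crop shows the eye at (390,180), the hole at (528,167) and the pin held upright, with its collar visible near (390,255). I'll refine the eye, hole and pin positions.

```bash
python3 - <<'E'
from h import *
d=np.load('w3.npy',allow_pickle=True).item(); im=d['image']; hsv=cv2.cvtColor(im,cv2.COLOR_RGB2HSV)
def blob(mask,u,v,rad):
    m=np.zeros_like(mask); m[v-rad:v+rad+1,u-rad:u+rad+1]=mask[v-rad:v+rad+1,u-rad:u+rad+1]
    n,l,s,c=cv2.connectedComponentsWithStats(m.astype(np.uint8))
    i=l[v,u]; return s[i],c[i]
s,c=blob(hsv[...,1]<110,275,210,14); E=ray(d,*c,.116); print(s,c,E, hsv[210,275],hsv[218,268])
print(im[203,336:352,0])
s,c=blob(im[...,0]<170,343,203,9); H=ray(d,*c,.102);print(s,c,H)
P=np.array([.6734,.0645])
for q in (E,H): v=q[:2]-P; print(np.hypot(*v),np.arctan2(v[1],v[0]))
# side view pin
d=np.load('s3.npy',allow_pickle=True).item();C=cloud(d)
o=manip.get_obs();t=o['tool_pos']
m=(np.hypot(C[...,0]-t[0],C[...,1]-t[1])<.02)&(C[...,2]>.14)&(C[...,2]<.235)
for z in np.arange(.15,.235,.006):
    k=m&(abs(C[...,2]-z)<.003)
    if k.sum(): v,u=np.nonzero(k); print(round(z,3),k.sum(),C[k].mean(0).round(4),u.min(),u.max(),v.mean().round(1),d['image'][k].mean(0).round())
v,u=np.nonzero(m);cv2.imwrite('pics/s3c.png',cv2.resize(d['image'][v.min()-30:v.max()+50,u.min()-60:u.max()+60,::-1],None,fx=4,fy=4))
E
```

```text
[267 203  17  14 184] [274.67391304 209.61413043] [0.58750849 0.03291471 0.116     ] [  0   9 149] [109 151  93]
[219 161 126 126 128 126 125 128 126 126 123 117  94  79  89 134]
[337 197  15  15 169] [344.11242604 204.07692308] [0.58568727 0.0895583  0.102     ]
0.09151493158088167 -2.7892067561474616
0.0912219340753021 2.863319184143589
0.168 5 [0.5898 0.028  0.1694] 307 310 169.4 [62. 65. 67.]
0.174 8 [0.5893 0.0276 0.1744] 307 310 167.8 [62. 64. 66.]
0.18 10 [0.5899 0.0285 0.1796] 307 310 165.5 [61. 63. 66.]
0.186 3 [0.5901 0.0271 0.1844] 308 310 164.0 [62. 64. 66.]
0.192 31 [0.5877 0.0276 0.1929] 304 313 161.0 [68. 71. 72.]
0.198 5 [0.5899 0.0247 0.1986] 304 315 159.2 [64. 66. 67.]
0.204 16 [0.5849 0.0249 0.2046] 301 316 157.5 [61. 62. 64.]
0.21 23 [0.5811 0.0291 0.2098] 301 310 155.0 [55. 52. 54.]
0.216 30 [0.5831 0.0276 0.2157] 301 315 152.8 [49. 46. 47.]
0.222 26 [0.5814 0.0289 0.2222] 301 311 150.2 [52. 46. 47.]
0.228 26 [0.5816 0.0288 0.228 ] 301 314 147.8 [52. 49. 50.]
0.234 24 [0.5829 0.031  0.2331] 301 314 145.1 [59. 47. 49.]
```

View pics/s3c.png

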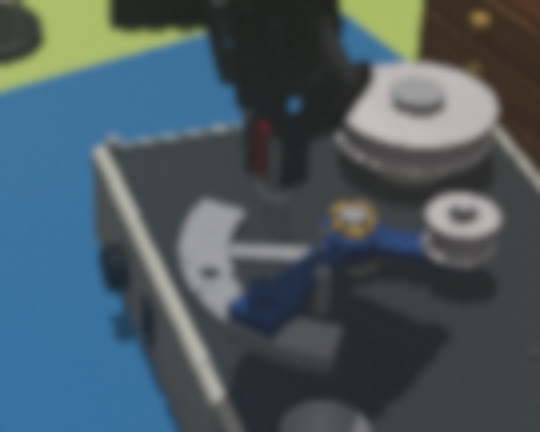

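To row units: 5.4 cm / 80 = 0.0675, 0.15 cm / 80 = 0.0019.

>>> send_rows(
  plan=[
    [0.0019,0.0019,0.025,0,0,0,1],
    [0.0019,0.0019,0.05,0,0,0,1],
    [0.0019,0.0019,0.0588,0,0,0,1],
    [0.0019,0.0019,0.0638,0,0,0,1],
    [0.0019,0.0019,0.0663,0,0,0,1],
    [0.0019,0.0019,0.0675,0,0,0,1],
    [0.0019,0.0019,0.0675,0,0,0,1],
  ],
)

```text
time: 7.55
tool_pos: [0.5886, 0.0326, 0.1466]
eef_rot: [0.0, -0.013, 1.0, -0.0]
force: [-0.4, -0.2, -1.5]
finger_gap: 0.0171
grip_force: 61.0
```

To row units: 0.75 cm / 80 = 0.0094, 0.6 cm / 80 = 0.0075.

>>> send_rows(
  plan=[
    [0,0,0.0038,0,0,0,1],
    [0,0,0.0075,0,0,0,1],
    [0,0,0.0094,0,0,0,1],
    [0,0,0.0094,0,0,0,1],
  ],
)

```text
time: 8.05
tool_pos: [0.5883, 0.0328, 0.1386]
eef_rot: [-0.0, -0.013, 1.0, 0.0]
force: [-0.5, -0.6, -1.8]
finger_gap: 0.0175
grip_force: 61.0
```

```bash
python3 - <<'E'
from h import *
d=grab('wrist');d2=grab('side','s4.png');o=manip.get_obs();print(o['time'],o['tool_pos'],o['force'])
cv2.imwrite('pics/w4.png',np.hstack([d['image'][140:300,180:380,::-1],d2['image'][130:290,220:420,::-1]]).repeat(2,0).repeat(2,1))
# arc waypoints in tool frame: pivot P, radius .09
r=rot(o['eef_rot']);P=np.array([.6734,.0645]);t=o['tool_pos']
v=t[:2]-P;a0=np.arctan2(v[1],v[0]);print(np.hypot(*v),a0)
for s in np.arange(0,.68,.05):
    w=P+np.hypot(*v)*np.array([np.cos(a0-s),np.sin(a0-s)])
    print(round(s,2),w.round(4),(r.inv().apply([*(w-t[:2]),0])*100).round(2))
E
```

```text
8.15 [0.58833976 0.03272436 0.13871978] [ 0.18774303 -0.30014256 -0.96296884]
0.09080162633905495 -2.7840795417312107
0.0 [0.5883 0.0327] [-0.  0.  0.]
0.05 [0.5869 0.037 ] [0.14 0.43 0.  ]
0.1 [0.5856 0.0414] [0.25 0.87 0.  ]
0.15 [0.5845 0.0458] [0.34 1.32 0.  ]
0.2 [0.5837 0.0503] [0.42 1.76 0.  ]
0.25 [0.5831 0.0548] [0.46 2.22 0.  ]
0.3 [0.5827 0.0593] [0.49 2.67 0.  ]
0.35 [0.5826 0.0638] [0.49 3.12 0.  ]
0.4 [0.5827 0.0684] [0.47 3.58 0.  ]
0.45 [0.583  0.0729] [0.43 4.03 0.  ]
0.5 [0.5835 0.0774] [0.36 4.48 0.  ]
0.55 [0.5843 0.0819] [0.28 4.92 0.  ]
0.6 [0.5853 0.0863] [0.17 5.36 0.  ]
0.65 [0.5865 0.0907] [0.04 5.8  0.  ]
```

View pics/w4.png

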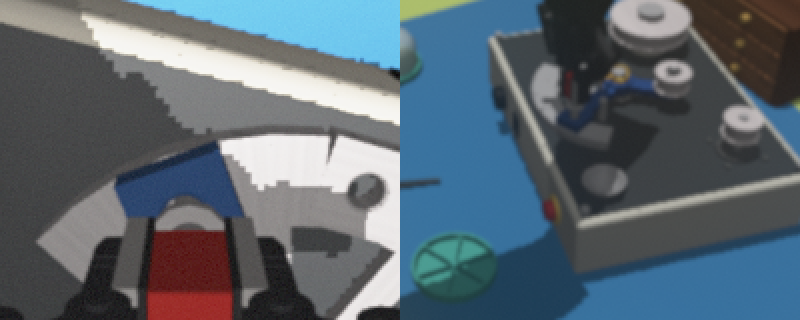

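The pin is in the eye, with its collar just above the blue tail in the left half. Starting the swing.

To row units: 2.67 cm / 80 = 0.0334, 0.43 cm / 80 = 0.0054.

>>> send_rows(
  plan=[
    [0.0018,0.0054,0,0,0,0,1],
    [0.0031,0.0109,0,0,0,0,1],
    [0.0043,0.0165,0,0,0,0,1],
    [0.0053,0.022,0,0,0,0,1],
    [0.0058,0.0278,0,0,0,0,1],
    [0.0061,0.0334,0,0,0,0,1],
    [0.0061,0.0334,0,0,0,0,1],
  ],
)

```text
time: 9.02
tool_pos: [0.5824, 0.0577, 0.1388]
eef_rot: [-0.0, -0.013, 1.0, -0.001]
force: [0.2, -5.5, -0.1]
finger_gap: 0.0172
grip_force: 61.0
```

To row units: 2.3 cm / 80 = 0.0288, -0.21 cm / 80 = -0.0026.

>>> send_rows(
  plan=[
    [0,0.0056,0,0,0,0,1],
    [-0.0003,0.0114,0,0,0,0,1],
    [-0.0008,0.017,0,0,0,0,1],
    [-0.0016,0.0226,0,0,0,0,1],
    [-0.0026,0.0288,0,0,0,0,1],
    [-0.0026,0.0288,0.0013,0,0,0,1],
    [-0.0026,0.0288,0.0031,0,0,0,1],
    [-0.0026,0.0288,0.0031,0,0,0,1],
  ],
)

```text
time: 10.02
tool_pos: [0.5829, 0.0799, 0.1369]
eef_rot: [-0.001, -0.012, 1.0, -0.002]
force: [-3.2, -6.0, 7.7]
finger_gap: 0.0174
grip_force: 62.4
```

```bash
python3 - <<'E'
from h import *
d=grab('wrist','w5.png');np.save('w5.npy',d,allow_pickle=True);o=manip.get_obs();print(o['time'],o['tool_pos'],o['force'],o['eef_rot'])
cv2.imwrite('pics/w5b.png',d['image'][160:280,200:360,::-1].repeat(4,0).repeat(4,1))
E
```

```text
10.075 [0.58289672 0.07988274 0.13691558] [-2.90566413 -6.71409873  7.56841562] [-0.00141289 -0.01241352  0.9999199  -0.00202547]
```

View pics/w5b.png

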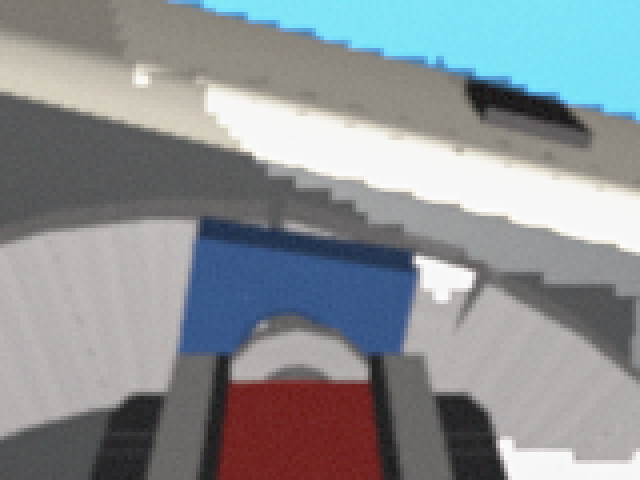

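The collar sits mid-tail and the bar is touched with ~7 N. Now creeping towards the hole.

To row units: 0.6 cm / 80 = 0.0075, -0.02 cm / 80 = -0.0003.

>>> send_rows(
  plan=[
    [-0.0003,0.0013,0,0,0,0,1],
    [-0.0005,0.0025,0,0,0,0,1],
    [-0.0009,0.0038,0,0,0,0,1],
    [-0.0013,0.005,0,0,0,0,1],
    [-0.0016,0.0063,0,0,0,0,1],
    [-0.0019,0.0075,0,0,0,0,1],
    [-0.0019,0.0075,0,0,0,0,1],
  ],
)

```text
time: 10.95
tool_pos: [0.5838, 0.0839, 0.1368]
eef_rot: [-0.002, -0.012, 1.0, -0.003]
force: [-3.7, -8.8, 6.9]
finger_gap: 0.0172
grip_force: 62.3
```

To row units: 0.4 cm / 80 = 0.005, 0.3 cm / 80 = 0.0038.

>>> send_rows(
  plan=[
    [-0.0004,0.0013,0,0,0,0,1],
    [-0.0008,0.0025,0,0,0,0,1],
    [-0.0011,0.0038,0,0,0,0,1],
    [-0.0014,0.005,0,0,0,0,1],
    [-0.0014,0.005,0,0,0,0,1],
  ],
)

```text
time: 11.58
tool_pos: [0.5852, 0.0894, 0.1363]
eef_rot: [-0.002, -0.012, 1.0, -0.002]
force: [-2.4, -7.9, 4.0]
finger_gap: 0.0172
grip_force: 61.7
```

To row units: 0.15 cm / 80 = 0.0019, 0.1 cm / 80 = 0.0013.

>>> send_rows(
  plan=[
    [0,0,0.0013,0,0,0,1],
    [0,0,0.0019,0,0,0,1],
    [0,0,0.0019,0,0,0,1],
  ],
)

```text
time: 11.95
tool_pos: [0.5848, 0.0894, 0.1348]
eef_rot: [-0.002, -0.012, 1.0, -0.002]
force: [-2.0, -7.0, 3.7]
finger_gap: 0.0169
grip_force: 61.8
```

To row units: 0.3 cm / 80 = 0.0038, 0.2 cm / 80 = 0.0025.

>>> send_rows(
  plan=[
    [0,0,0.0013,0,0,0,1],
    [0,0,0.0025,0,0,0,1],
    [0,0,0.0038,0,0,0,1],
    [0,0,0.0038,0,0,0,1],
  ],
)

```text
time: 12.45
tool_pos: [0.5848, 0.0894, 0.1317]
eef_rot: [-0.002, -0.012, 1.0, -0.002]
force: [-2.6, -7.2, 3.6]
finger_gap: 0.0173
grip_force: 61.7
```

To row units: 0.5 cm / 80 = 0.0063, 0.45 cm / 80 = 0.0056.

>>> send_rows(
  plan=[
    [0,0,0.0013,0,0,0,1],
    [0,0,0.0025,0,0,0,1],
    [0,0,0.0038,0,0,0,1],
    [0,0,0.005,0,0,0,1],
    [0,0,0.0056,0,0,0,1],
    [0,0,0.0063,0,0,0,1],
    [0,0,0.0063,0,0,0,1],
  ],
)

```text
time: 13.32
tool_pos: [0.5847, 0.0893, 0.1271]
eef_rot: [-0.002, -0.012, 1.0, -0.002]
force: [-3.9, -7.1, 6.5]
finger_gap: 0.0172
grip_force: 62.2
```

To row units: -0.25 cm / 80 = -0.0031, -0.2 cm / 80 = -0.0025.

>>> send_rows(
  plan=[
    [0,0,0.0008,0,0,0,1],
    [0,0,0.0008,0,0,0,1],
    [0,-0.0013,0.0008,0,0,0,1],
    [0,-0.0025,0.0008,0,0,0,1],
    [0,-0.0031,0.0008,0,0,0,1],
    [0,-0.0031,0.0008,0,0,0,1],
  ],
)

```text
time: 14.08
tool_pos: [0.5845, 0.0881, 0.1271]
eef_rot: [-0.002, -0.013, 1.0, -0.002]
force: [-4.9, -5.6, 11.5]
finger_gap: 0.0168
grip_force: 62.7
```

```bash
python3 - <<'E'
from h import *
d=grab('wrist','w6.png');d2=grab('side');o=manip.get_obs();print(o['time'],o['tool_pos'],o['force'])
cv2.imwrite('pics/w6b.png',np.hstack([d['image'][160:280,200:360,::-1],d2['image'][140:260,230:390,::-1]]).repeat(2,0).repeat(2,1))
E
```

```text
14.175 [0.58449894 0.08809378 0.12707495] [-5.84630739 -4.1329904   9.98646554]
```

View pics/w6b.png

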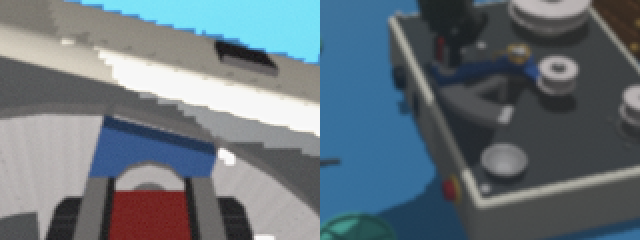

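The collar sits on the tail and 10 N no longer moves it, so the pin is home. Relaxing the side load, then releasing.

To row units: -0.12 cm / 80 = -0.0015, -0.05 cm / 80 = -0.0006.

>>> send_rows(
  plan=[
    [0.001,-0.001,-0.0004,0,0,0,1],
    [0.0015,-0.0015,-0.0006,0,0,0,1],
    [0.0015,-0.0015,-0.0006,0,0,0,1],
  ],
)

```text
time: 14.55
tool_pos: [0.5841, 0.0871, 0.1271]
eef_rot: [-0.001, -0.013, 1.0, -0.001]
force: [-2.7, -5.3, 5.2]
finger_gap: 0.0172
grip_force: 61.9
```

To row units: -0.15 cm / 80 = -0.0019, -0.1 cm / 80 = -0.0013.

>>> send_rows(
  plan=[
    [0.0006,-0.0013,0,0,0,0,1],
    [0.0006,-0.0019,0,0,0,0,1],
    [0.0006,-0.0019,0,0,0,0,1],
  ],
)

```text
time: 14.92
tool_pos: [0.5841, 0.087, 0.1271]
eef_rot: [-0.001, -0.013, 1.0, -0.0]
force: [-3.6, -3.2, 5.2]
finger_gap: 0.0169
grip_force: 62.1
```

>>> send_rows(
  plan=[
    [0.0006,-0.0013,-0.0003,0,0,0,1],
    [0.0006,-0.0013,-0.0003,0,0,0,0.75],
    [0.0006,-0.0013,-0.0003,0,0,0,0.65],
    [0.0006,-0.0013,-0.0003,0,0,0,0.55],
    [0.0006,-0.0013,-0.0003,0,0,0,0.55],
    [0.0006,-0.0013,-0.0003,0,0,0,0.55],
  ],
)

```text
time: 15.68
tool_pos: [0.5847, 0.0862, 0.1269]
eef_rot: [0.0, -0.013, 1.0, 0.0]
force: [-0.9, -0.9, -0.2]
finger_gap: 0.0388
grip_force: 0.0
```

To row units: -16 cm / 80 = -0.2, -11 cm / 80 = -0.1375.

>>> send_rows(
  plan=[
    [0,0.0013,-0.0125,0,0,0,0.55],
    [0,0.0013,-0.0375,0,0,0,0.55],
    [0,0.0013,-0.075,0,0,0,0.55],
    [0,0.0013,-0.1375,0,0,0,0.55],
    [0,0.0013,-0.2,0,0,0,0.55],
    [0,0.0013,-0.2,0,0,0,0.55],
  ],
)

```text
time: 16.42
tool_pos: [0.5872, 0.0882, 0.292]
eef_rot: [0.005, -0.013, 1.0, 0.001]
force: [0.1, -0.3, -1.4]
finger_gap: 0.039
grip_force: 0.0
```

```bash
python3 - <<'E'
from h import *
d=grab('wrist','w7.png');o=manip.get_obs();print(o['time'],o['tool_pos'],o['force'])
C=cloud(d);im=d['image'];hsv=cv2.cvtColor(im,cv2.COLOR_RGB2HSV)
red=(((hsv[...,0]<6)|(hsv[...,0]>172))&(hsv[...,1]>130)&(np.hypot(C[...,0]-.585,C[...,1]-.088)<.03))
z=C[red][:,2];print(red.sum(),np.percentile(z,[5,50,80,90,97]),C[red&(C[...,2]>.152)].mean(0))
s=(hsv[...,1]<90)&(np.hypot(C[...,0]-.585,C[...,1]-.088)<.013)&(C[...,2]>.112)&(C[...,2]<.13);print('collar z',np.median(C[s],0) if s.any() else 0)
cv2.imwrite('pics/w7b.png',im[100:340,120:440,::-1].repeat(2,0).repeat(2,1))
E
```

```text
16.475 [0.58563423 0.0875772  0.28939027] [-0.8519677  -0.37447244 -0.65417357]
440 [0.1438943  0.16027661 0.16091149 0.16122755 0.16169044] [0.58403557 0.08713803 0.16005545]
collar z [0.57718528 0.08841408 0.11993714]
```

View pics/w7b.png

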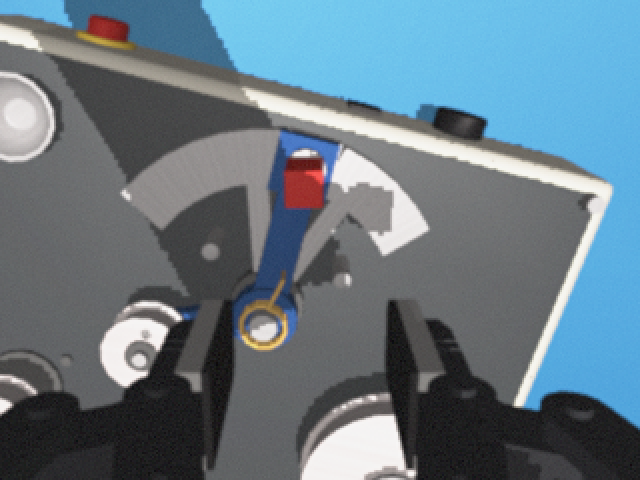

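The lever stays swung back with the pin in it. The head top measures z = 0.160 m and the collar top 0.120 m, which is exactly fully home, and nothing touches the pin. I'm handing in.

```bash
python3 -c "
from workcell import manip
print(manip.sign_off())"
```

```text
the job is handed in; nothing more can be done
None
```

The tension lever is locked back at about 0.64 rad: the pin is fully home with its collar flush and it alone holds the lever. The job took about 16.5 s, with at most about 14 N at the wrist in the end-of-move readings, and I handed it in.

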